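# Stack the tool cases under the bench shelf

## Task

Stack the blue case and then the red case on the grey case that stands under the low shelf, making one square column: each case must sit flat and upright with its foot fully home inside the rim of the lid below. Set them down gently, do not knock the shelf, and leave the grey case and the other things on the bench where they are.

Things in the scene. Friction and masses are not known exactly. Their poses are not given: they have to be found in the camera images.
- grey_case: closed plastic case, 90 (own x) x 64 mm (own y); origin under its foot's centre. Foot 74 x 48 mm, 5 mm below the shell. Lid face 60 mm above the origin; a rim 4 mm high, 5 mm thick runs round its edge: a pocket 80 x 54 mm that takes the next case's foot with 3 mm to spare on each side. Grey, 2.6 kg, under the shelf, its length pointing out to the front
- blue_case: closed plastic case, 90 (own x) x 64 mm (own y); origin under its foot's centre. Foot 74 x 48 mm, 5 mm below the shell. Lid face 48 mm above the origin; a rim 4 mm high, 5 mm thick runs round its edge: a pocket 80 x 54 mm that takes the next case's foot with 3 mm to spare on each side. Blue, about 0.4 kg, flat on the bench to one side; either end may face forward
- red_case: closed plastic case, 90 (own x) x 64 mm (own y); origin under its foot's centre. Foot 74 x 48 mm, 5 mm below the shell. Lid face 42 mm above the origin; a rim 4 mm high, 5 mm thick runs round its edge: a pocket 80 x 54 mm that takes the next case's foot with 3 mm to spare on each side. Red, about 0.3 kg, flat on the bench to the other side; either end may face forward
- shelf: fixed green shelf over the grey case: board 70 mm deep (own x), 380 wide (own y), underside 300 mm above the bench; origin on the bench below its middle; own -x is the front, facing the robot. 16 mm posts at x 27, y +-180 mm on flat feet 40 x 30 x 6 mm; open front and back. Stock on it reaches 372 mm. A gripper pointing straight down over the grey case would hit the board.
- dispenser: bystander: grey push dispenser, 68 mm across, 165 mm tall; origin under its centre
- wrench: bystander: steel wrench 170 mm long lying flat along own x; origin under its middle
- level: bystander: yellow level 220 x 24 x 50 mm standing on edge along own x; origin under its centre
- pot: bystander: white ceramic pot, 104 mm across the rim, 95 mm tall; origin under its centre
- punch: bystander: steel punch 127 mm long, 14 mm thick, lying along own x; origin under the middle of its grip
- jar: bystander: amber jar with metal cap, 68 mm across, 85 mm tall; origin under its centre
Mind the look-alikes: they are no part of the job. What is shaped like the red_case but green or turquoise is not meant.

How it is judged:
By the outcome, as a careful person would: the job done as asked, in the order asked, and still so for the second after the job is handed in, with the robot touching nothing.
It also fails if it takes over 64 s, if anything falls off the work surface, if the arm or the gripper's body presses on something with over 40 N, if the wrist force passes 120 N, or if a joint passes its speed limit or range.

## Robot

A 7-joint arm with a two-finger parallel gripper is mounted at the origin on the work surface. World frame = base frame: x ahead of the robot, y to its left, z up, the work surface at z = 0. Lengths are in m, angles in rad, forces in N, time in s.
With the tool pointing down it reaches from about 0.425 to 0.95 m from the base axis. Payload 4.7 kg.
Tool frame: the origin (TCP) lies between the finger pads; the fingertips stand 14 mm ahead of it and the grasp point (between the pads) lies 5 mm behind it; x points along the fingers, z is the direction in which the jaws open and shut, and the axes are right-handed (so a half turn about x gives the same grasp; the last joint's range is limited). The gripper opens to 85 mm and grips with 20 to 120 N. Pads are 22 mm wide; open, the fingers measure 114 mm over their backs; the gripper's body (76 mm by 85 mm) begins 54 mm behind the grasp point. The pads swing forward as they close: fully open they stand 13 mm farther back than shut.
Start: joints at [-1.219, 0.469, -0.049, 1.532, 0.024, 1.141, -0.082], TCP at [0.251, 0.627, 0.245] pointing down, gripper open.
Joint ranges: [-2.59, 2.59], [-0.33, 1.99], [-1.39, 1.29], [0.1, 2.45], [-1.04, 4.18], [0.21, 1.99], [-2.66, 2.66]. Speed limits (rad/s): [2.57, 2.57, 3.14, 3.14, 3.14, 3.14, 3.14].

## Interface

Orientations are given as a unit quaternion [x, y, z, w].
In Python, from workcell import get_obs, camera, sign_off gives the robot as it stands. The module is installed in compiled form; this text tells all that it offers.
- The arm moves only by the shell command python3 -m creep 'ROWS' [OPENING] [FORCE]. ROWS is JSON, a list of rows, each an object of numbers: "dx", "dy", "dz": the shift along the tool's x, y, z in units of 30 mm (1.0 is 30 mm); "turn": the turn about the tool's x in rad. A call has 1 to 10 rows; each row shifts and turns the commanded pose from where the row before left it, along the tool's axes as they then stand; what a row does not reach is not made up. A row lasts 1/12 s, in which the tool goes at most 41.7 mm and 7.16 degrees, less where a joint would pass 70% of its speed; a pose out of reach is approached as far as the arm can. A call is refused whole if a number of a shift passes 1 or a number of a turn 0.125, either way. A call with a gripper value outside its range is refused whole. OPENING is the finger opening in mm, from 0 to 85.4, set as the call begins (- or left out, the last holds). The fingers move at their own pace and stop on an object; FORCE is the grip in N (left out, the last holds). Time passes only in rows, so rows that do not move let the fingers close. It gives the time, the measured TCP pose, the force and the opening at its end, in the units of the state.
- get_obs(): the state, without advancing time (a new reading comes with each control period).
- camera(name): name is "scene" or "top" or "wrist"; returns a dict with "image" (384x512x3 uint8, red, green, blue), "depth" (384x512 float32, m along the optical axis (not along the pixel's ray), 0 where there is no reading), "mtx" (3x3 intrinsics, pixels), "extrinsics" (4x4, takes a point from camera to world coordinates); the wrist camera has in their place "hand_eye" (4x4, takes a point from camera to tool coordinates, whose origin is the TCP and whose axes are the tool frame's). Camera axes: x right, y up, looking along -z (the intrinsics and any distortion apply to the point x, -y, -z); pixel columns grow to the right and rows downward; lengths in m; the calibration is good to about 2 mm. A picture is of the moment at which its call begins: read the wrist's pose just before it.
- sign_off(): hands the job in, once; it reports no verdict.
The state is a dict: "clock": time; "qpos": joint angles; "qd": joint speeds; "effort": joint torques, N m; "ee_pos": TCP position; "tcp_rot": TCP orientation; "ft_force": force on the tool from outside, world axes, zero at the start; "torque": the same for the moment, N m; "gripper_width": finger opening in m.
Only numpy, scipy, OpenCV 4.12 (cv2) and the standard library are available. Lean on these libraries where they do the work, as an engineer would, in place of code of your own. Each camera call takes 0.05 s, during which the arm holds its last target. There are 200 camera calls.

## Working session

There is one attempt and no reset: what is moved stays moved. The work goes in short steps, Python scripts to look and compute and a shell command to move; the robot and the scene stay as the last step left them, time stands still between calls to the robot, and variables do not carry over. Pictures are saved under pics/ and viewed, about 8 in all and at most 12, crops included, and the job is handed in when it is done.

```bash
mkdir -p pics; cat > h.py <<'E'
import numpy as np, cv2
from workcell import get_obs, camera
from scipy.spatial.transform import Rotation as R
def world(c,T):
    d=c["depth"]; K=c["mtx"]; v,u=np.mgrid[:d.shape[0],:d.shape[1]]
    p=np.stack([(u-K[0,2])/K[0,0]*d,-(v-K[1,2])/K[1,1]*d,-d],-1)
    return p@T[:3,:3].T+T[:3,3]
def snap(n):
    o=get_obs(); c=camera(n)
    if n=="wrist":
        T=np.eye(4);T[:3,:3]=R.from_quat(o["tcp_rot"]).as_matrix();T[:3,3]=o["ee_pos"];T=T@c["hand_eye"]
    else: T=c["extrinsics"]
    return c["image"],world(c,T),c["depth"]
E
python3 - <<'E'
from h import *
ims=[]
for n in("scene","top"):
    i,P,d=snap(n); np.savez(""+n,i=i,P=P,d=d); cv2.imwrite(f"pics/{n}0.png",i[...,::-1])
o=get_obs(); print(o["clock"],o["ee_pos"],R.from_quat(o["tcp_rot"]).as_matrix().round(3))
E
```

```text
0.1 [0.25065931 0.62619433 0.24437212] [[-0.001 -0.928  0.372]
 [-0.002  0.372  0.928]
 [-1.    -0.    -0.002]]
```

View pics/scene0.png

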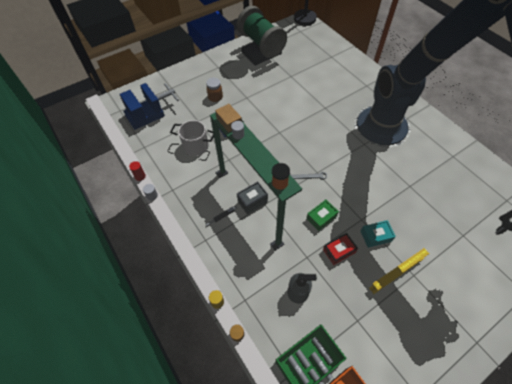

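View pics/top0.png

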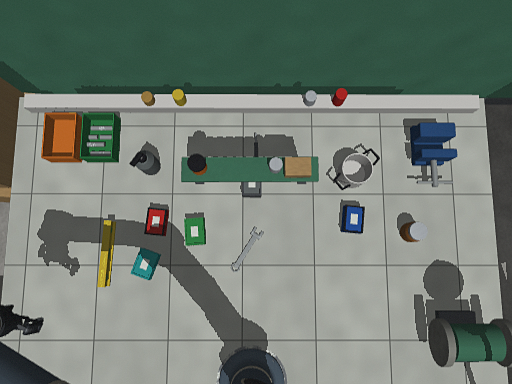

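The top view shows grey at (252,187), mostly under the board; blue at (352,218); red at (157,221). The look-alikes are green at (195,230) and turquoise at (146,263).

```bash
python3 - <<'E'
from h import *
for n in("top","scene"):
    f=np.load(n+".npz");i=f["i"];P=f["P"]
    hsv=cv2.cvtColor(i,cv2.COLOR_RGB2HSV).astype(int);H,S,V=[hsv[...,k] for k in range(3)]
    z=P[...,2];x=P[...,0];y=P[...,1]
    reg=(x>.3)&(x<.95)&(abs(y)<.6)&(f["d"]>0)
    for name,m in dict(blue=(abs(H-112)<12)&(S>110)&(y<-.1),red=((H<8)|(H>172))&(S>140)&(z<.1),green=(abs(H-60)<15)&(S>100)&(z<.1),turq=(abs(H-88)<8)&(S>90)&(z<.1),board=(z>.29)&(z<.33),grey=(z>.045)&(z<.075)&(abs(y)<.09)&(x>.5)).items():
        m=m&reg&(z>.03)
        q=P[m]
        if len(q)<10: print(n,name,len(q));continue
        zt=np.percentile(q[:,2],80)
        t=q[abs(q[:,2]-zt)<.008]
        r=cv2.minAreaRect((t[:,:2]*1000).astype(np.float32))
        print(n,name,len(t),"ztop",zt.round(4),"rect c",np.round(r[0]),"size",np.round(r[1]),"ang",round(r[2],1),"x",t[:,0].min().round(3),t[:,0].max().round(3),"y",t[:,1].min().round(3),t[:,1].max().round(3))
f=np.load("scene.npz");cv2.imwrite("pics/c1.png",cv2.resize(f["i"][140:280,200:420,::-1],None,fx=3.5,fy=3.5,interpolation=cv2.INTER_CUBIC))
E
```

```text
top blue 307 ztop 0.1084 rect c [ 792. -577.] size [ 44. 115.] ang 89.3 x 0.735 0.85 y -0.6 -0.556
top red 271 ztop 0.0469 rect c [735.  48.] size [ 93. 787.] ang 36.8 x 0.482 0.933 y -0.294 0.357
top green 346 ztop 0.0659 rect c [819. 530.] size [114. 160.] ang 89.7 x 0.739 0.899 y 0.473 0.587
top turq 452 ztop 0.0465 rect c [455. 340.] size [ 73. 236.] ang 76.2 x 0.334 0.57 y 0.293 0.4
top board 2469 ztop 0.3139 rect c [651.   6.] size [ 72. 380.] ang 0.2 x 0.615 0.687 y -0.184 0.196
top grey 327 ztop 0.0608 rect c [781.   0.] size [337. 175.] ang 0.1 x 0.613 0.95 y -0.087 0.088
scene blue 155 ztop 0.1106 rect c [ 796. -578.] size [117.  42.] ang 0.5 x 0.737 0.854 y -0.6 -0.557
scene red 266 ztop 0.0447 rect c [529. 326.] size [57. 81.] ang 83.3 x 0.488 0.571 y 0.295 0.357
scene green 250 ztop 0.0692 rect c [822. 531.] size [107. 159.] ang 90.0 x 0.742 0.901 y 0.478 0.585
scene turq 393 ztop 0.045 rect c [387. 358.] size [64. 93.] ang 69.9 x 0.335 0.44 y 0.316 0.4
scene board 1737 ztop 0.3134 rect c [652.   5.] size [ 72. 381.] ang 0.4 x 0.615 0.688 y -0.186 0.196
scene grey 461 ztop 0.0616 rect c [780.   6.] size [171. 332.] ang 89.1 x 0.614 0.947 y -0.082 0.089
```

View pics/c1.png

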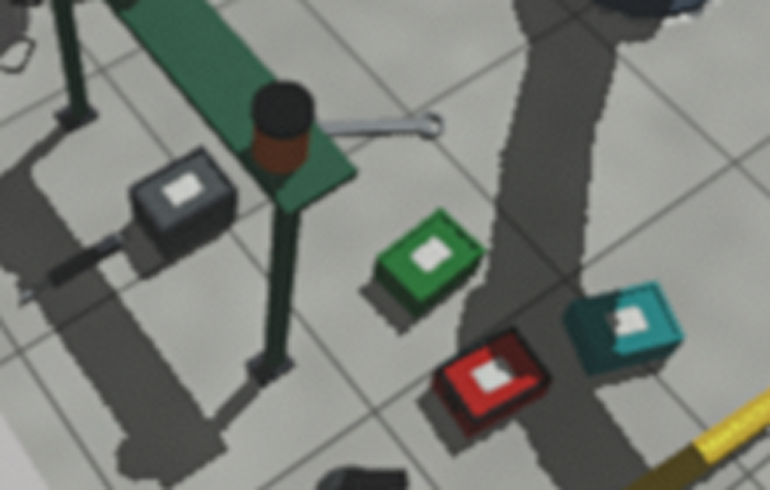

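The crop shows the grey case clear beneath the board, with the punch lying behind it. My red, blue and grey windows need tightening.

```bash
python3 - <<'E'
from h import *
W=dict(grey=(.55,.72,-.06,.08,.055),blue=(.45,.62,-.36,-.2,.040),red=(.45,.6,.25,.40,.036),green=(.42,.58,.14,.25,.036),turq=(.32,.46,.29,.40,.036),any_front=(.3,.6,-.18,.13,.006))
for n in("top","scene"):
    f=np.load(n+".npz");P=f["P"];x,y,z=P[...,0],P[...,1],P[...,2]
    for k,(a,b,c,d,h) in W.items():
        m=((x>a)&(x<b)&(y>c)&(y<d)&(z>h)&(z<h+.022)&(f["d"]>0)).astype(np.uint8)
        N,L,st,_=cv2.connectedComponentsWithStats(m)
        if N<2: print(n,k,"none");continue
        t=P[L==1+st[1:,4].argmax()]
        r=cv2.minAreaRect((t[:,:2]*1000).astype(np.float32))
        print(n,k,len(t),"z",np.percentile(t[:,2],[10,50,90,98]).round(4),"c",np.round(r[0],1),"size",np.round(r[1],1),"ang",round(r[2],1),"x",t[:,0].min().round(3),t[:,0].max().round(3),"y",t[:,1].min().round(3),t[:,1].max().round(3))
E
```

```text
top grey 241 z [0.0576 0.0609 0.066  0.0688] c [635.5   3.1] size [44.8 60.8] ang 0.1 x 0.613 0.658 y -0.027 0.033
top blue 399 z [0.0445 0.0487 0.0533 0.0562] c [ 536.2 -336.2] size [53.  91.8] ang 86.2 x 0.489 0.583 y -0.36 -0.307
top red 527 z [0.0392 0.0433 0.0478 0.0499] c [526.7 326.3] size [65.9 90.2] ang 84.2 x 0.479 0.573 y 0.289 0.363
top green 522 z [0.0392 0.0432 0.0474 0.0501] c [493.4 194.7] size [90.3 65.1] ang 4.6 x 0.449 0.54 y 0.16 0.229
top turq 546 z [0.0391 0.0434 0.0476 0.05  ] c [385.6 357.7] size [66.6 90.5] ang 70.8 x 0.334 0.436 y 0.312 0.4
top any_front 182 z [0.0066 0.0088 0.0121 0.0145] c [432.5  22.6] size [ 36.4 167.3] ang 56.4 x 0.359 0.508 y -0.038 0.071
scene grey 438 z [0.0575 0.0605 0.0648 0.0666] c [6.596e+02 6.000e-01] size [67.9 90.7] ang 89.1 x 0.614 0.705 y -0.034 0.035
scene blue 3 z [0.0467 0.0501 0.0504 0.0505] c [ 495.2 -313.7] size [8.1 2.8] ang 85.3 x 0.494 0.497 y -0.318 -0.31
scene red 539 z [0.0396 0.0428 0.0468 0.0485] c [528.  325.4] size [65.3 92.2] ang 84.5 x 0.48 0.575 y 0.289 0.361
scene green 470 z [0.0394 0.0426 0.0466 0.049 ] c [494.1 193.5] size [94.3 65.3] ang 4.5 x 0.448 0.542 y 0.158 0.229
scene turq 514 z [0.0393 0.0425 0.0466 0.0487] c [386.6 356.8] size [65.8 93.5] ang 69.9 x 0.335 0.44 y 0.311 0.399
scene any_front 65 z [0.0062 0.0075 0.01   0.0107] c [433.1  22. ] size [16.8 95.6] ang 54.9 x 0.394 0.474 y -0.01 0.05
```

```bash
python3 -m creep '[{"turn":-0.096,"dy":-1},{"turn":-0.096,"dy":-1},{"turn":-0.096,"dy":-1},{"turn":-0.096,"dy":-1},{"dy":-0.8,"dz":-1},{"dy":-0.8,"dz":-1},{"dy":-0.6,"dz":-1},{"dz":-1},{"dz":-1},{"dz":-1}]' 85 40; python3 -m creep '[{"dz":-1},{"dz":-1},{"dz":-1},{"dz":-1},{"dz":-1},{"dz":-1},{"dz":-1},{"dz":-1},{"dz":-1},{"dz":-1}]'
```

```text
validation failed for argument at $[0]...
validation failed for argument at $[0]...
```

```bash
python3 - <<'E'
from h import *
f=np.load("top.npz");P=f["P"];x,y,z=P[...,0],P[...,1],P[...,2]
m=((x>.45)&(x<.62)&(y>-.43)&(y<-.2)&(z>.04)&(z<.062))
t=P[m];r=cv2.minAreaRect((t[:,:2]*1000).astype(np.float32));print("blue",r,len(t))
m=(z>.32)&(x>.6)&(x<.71)&(abs(y)<.2)
t=P[m];print("stock y,x range",np.percentile(t[:,1],[1,99]),np.percentile(t[:,0],[1,99]))
E
```

```text
blue ((535.3973388671875, -343.2300720214844), (65.15406799316406, 90.54024505615234), 83.21121215820312) 528
stock y,x range [-0.15743874  0.16579857] [0.6262035 0.6756735]
```

```bash
python3 -m creep '[{"dx":0,"dy":-1.0,"dz":0,"turn":-0.096}]' 85 40
```

```text
clock: 0.18
ee_pos: [0.2706, 0.6186, 0.2446]
tcp_rot: [-0.426, 0.565, 0.429, 0.562]
ft_force: [-0.9, 0.0, -0.3]
gripper_width: 0.0853
```

```bash
python3 -m creep '[{"dx":0,"dy":-1,"dz":0,"turn":-0.083},{"dx":0,"dy":-1,"dz":0,"turn":-0.083},{"dx":0,"dy":-1,"dz":0,"turn":0},{"dx":0,"dy":-1,"dz":-0.9,"turn":0},{"dx":0,"dy":-0.8,"dz":-1,"turn":0},{"dx":0,"dy":-0.8,"dz":-1,"turn":0},{"dx":0,"dy":-0.6,"dz":-1,"turn":0},{"dx":0,"dy":0,"dz":-1,"turn":0},{"dx":0,"dy":0,"dz":-1,"turn":0},{"dx":0,"dy":0,"dz":-1,"turn":0}]'; python3 -m creep '[{"dx":0,"dy":0,"dz":-1,"turn":0},{"dx":0,"dy":0,"dz":-1,"turn":0},{"dx":0,"dy":0,"dz":-1,"turn":0},{"dx":0,"dy":0,"dz":-1,"turn":0},{"dx":0,"dy":0,"dz":-1,"turn":0},{"dx":0,"dy":0,"dz":-1,"turn":0},{"dx":0,"dy":0,"dz":-1,"turn":0},{"dx":0,"dy":0,"dz":-1,"turn":0},{"dx":0,"dy":0,"dz":-1,"turn":0},{"dx":0,"dy":0,"dz":-1,"turn":0}]'
cat >> h.py <<'E'
def to(p,yaw=None):
    o=get_obs();M=R.from_quat(o["tcp_rot"]).as_matrix();d=M.T@(np.array(p)-o["ee_pos"])/.03
    zy=np.degrees(np.arctan2(M[1,2],M[0,2]))
    print("at",o["ee_pos"].round(4),"jaw yaw",zy.round(2),"tilt",M[2].round(3),"delta units",d.round(2),"t",round(o["clock"],2),"F",np.round(o["ft_force"],1),"w",round(o["gripper_width"],4))
E
python3 -c "
from h import *
to([.505,-.343,.2])"
```

```text
clock: 1.02
ee_pos: [0.4374, 0.3786, 0.2447]
tcp_rot: [-0.469, 0.529, 0.469, 0.529]
ft_force: [0.8, 0.1, 0.0]
gripper_width: 0.0846
clock: 1.85
ee_pos: [0.4012, 0.0812, 0.2451]
tcp_rot: [-0.469, 0.529, 0.47, 0.529]
ft_force: [0.3, 0.1, -0.5]
gripper_width: 0.0849
at [0.4012 0.0812 0.2451] jaw yaw 83.2 tilt [-1.  0. -0.] delta units [  1.5   -5.11 -13.63] t 1.85 F [ 0.3  0.1 -0.5] w 0.0849
```

```bash
python3 -m creep '[{"dx":0,"dy":-0.5,"dz":-1,"turn":0},{"dx":0,"dy":-0.5,"dz":-1,"turn":0},{"dx":0,"dy":-0.5,"dz":-1,"turn":0},{"dx":0,"dy":-0.5,"dz":-1,"turn":0},{"dx":0,"dy":-0.5,"dz":-1,"turn":0},{"dx":0,"dy":-0.5,"dz":-1,"turn":0},{"dx":0,"dy":-0.5,"dz":-1,"turn":0},{"dx":0,"dy":-0.5,"dz":-1,"turn":0},{"dx":0,"dy":-0.5,"dz":-1,"turn":0},{"dx":0,"dy":-0.5,"dz":-1,"turn":0}]'; python3 - <<'E'
from h import *
to([.505,-.343,.2])
o=get_obs();M=R.from_quat(o["tcp_rot"]).as_matrix()
for n in("top","scene"):
    i,P,d=snap(n); cv2.imwrite(f"pics/{n}1.png",i[...,::-1])
    q=(P-o["ee_pos"])@M
    m=(d>0)&(P[...,2]>.1)&(abs(q[...,1])<.2)&(abs(q[...,2])<.15)&~((P[...,0]>.6)&(P[...,1]>-.2))
    q=q[m]
    for a in np.arange(-.36,.02,.02):
        s=q[(q[:,0]>a)&(q[:,0]<=a+.02)]
        if len(s)>3: print(n,"x",a.round(2),len(s),"y",s[:,1].min().round(3),s[:,1].max().round(3),"z",s[:,2].min().round(3),s[:,2].max().round(3))
i,P,d=snap("wrist"); cv2.imwrite("pics/w1.png",i[...,::-1]); np.savez("w1",i=i,P=P,d=d)
print(camera("wrist")["hand_eye"].round(3))
E
```

```text
clock: 2.68
ee_pos: [0.5154, -0.2343, 0.2449]
tcp_rot: [-0.469, 0.529, 0.47, 0.529]
ft_force: [-0.3, 0.7, 0.2]
gripper_width: 0.0847
at [ 0.5154 -0.2343  0.2449] jaw yaw 83.2 tilt [-1.     0.001  0.   ] delta units [ 1.5  -0.09 -3.64] t 2.68 F [-0.3  0.7  0.2] w 0.0847
top x -0.36 886 y -0.017 0.094 z -0.034 0.08
top x -0.34 663 y -0.044 0.072 z -0.047 0.069
top x -0.32 254 y -0.052 0.054 z -0.049 0.064
top x -0.3 43 y -0.045 0.048 z -0.036 0.063
top x -0.28 10 y -0.027 0.028 z 0.044 0.055
top x -0.2 10 y -0.01 0.007 z 0.035 0.038
top x -0.18 8 y -0.015 0.01 z 0.034 0.037
top x -0.16 31 y -0.021 0.017 z 0.032 0.039
top x -0.14 23 y -0.022 0.022 z 0.031 0.039
top x -0.12 76 y -0.027 0.013 z 0.027 0.07
top x -0.1 42 y -0.012 0.016 z 0.028 0.072
top x -0.08 51 y -0.015 0.018 z 0.025 0.074
top x -0.06 32 y -0.012 0.017 z 0.032 0.075
scene x -0.36 488 y -0.012 0.143 z -0.009 0.085
scene x -0.34 563 y -0.044 0.125 z -0.052 0.073
scene x -0.32 408 y -0.054 0.089 z -0.057 0.06
scene x -0.3 268 y -0.054 0.065 z -0.046 0.059
scene x -0.28 147 y -0.052 0.032 z -0.045 0.052
scene x -0.26 78 y -0.039 0.025 z -0.012 0.042
scene x -0.24 155 y -0.043 0.026 z -0.018 0.033
scene x -0.22 117 y -0.042 0.026 z -0.021 0.032
scene x -0.2 150 y -0.039 0.033 z -0.025 0.033
scene x -0.18 105 y -0.038 0.03 z -0.019 0.032
scene x -0.16 156 y -0.039 0.035 z -0.031 0.032
scene x -0.14 117 y -0.04 0.025 z -0.017 0.033
scene x -0.12 77 y -0.039 0.019 z -0.003 0.062
scene x -0.1 99 y -0.022 0.017 z -0.02 0.066
scene x -0.08 82 y -0.021 0.015 z -0.049 0.067
scene x -0.06 69 y -0.019 0.009 z -0.08 0.068
scene x -0.04 39 y -0.014 0.004 z -0.055 0.051
scene x -0.02 42 y -0.014 0.007 z -0.054 0.05
[[-0.     0.328 -0.945 -0.128]
 [ 0.001  0.945  0.328  0.085]
 [ 1.    -0.    -0.     0.   ]
 [ 0.     0.     0.     1.   ]]
```

View pics/scene1.png

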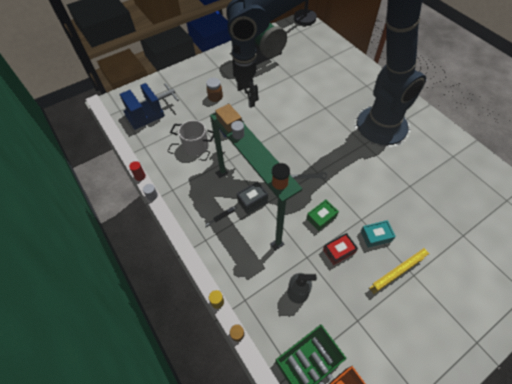

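The scene view shows the gripper near (250,95), clear of the shelf at about (240,150). The grey lid is open to the front and the bench is undisturbed. The body reaches 40 mm ahead of the tool axis, so with the tool vertical I can't set a case straight into place. I'll grip each case by its front end, rest it on the rim with its rear nose in the pocket, then push it home with the back of a finger.

```bash
cat >> h.py <<'E'
def rect(P,c,z0,z1,rad=.075):
    m=(np.hypot(P[...,0]-c[0],P[...,1]-c[1])<rad)&(P[...,2]>z0)&(P[...,2]<z1)
    t=P[m]
    r=cv2.minAreaRect((t[:,:2]*1000).astype(np.float32));print("rect",len(t),np.round(r[0],1),np.round(r[1],1),round(r[2],2),"z",np.percentile(t[:,2],[5,50,95]).round(4)); return r
E
python3 - <<'E'
from h import *
P=np.load("w1.npz")["P"]; rect(P,(.535,-.343),.04,.06)
rect(np.load("top.npz")["P"],(.535,-.343),.04,.06)
to([.4857,-.3373,.15]); print(get_obs()["qpos"].round(2))
E
```

```text
rect 4314 [ 535.  -343.6] [64.8 91.1] 84.22 z [0.0462 0.0481 0.0522]
rect 527 [ 535.4 -343.2] [65.2 90.5] 83.21 z [0.0434 0.0488 0.0551]
at [ 0.5148 -0.2334  0.2445] jaw yaw 83.09 tilt [-1.     0.002  0.   ] delta units [ 3.15  0.54 -3.56] t 2.88 F [ 0.4  0.3 -0.2] w 0.0849
[ 0.03  0.3   0.4   1.82 -0.13  1.05  1.93]
```

View pics/w1.png

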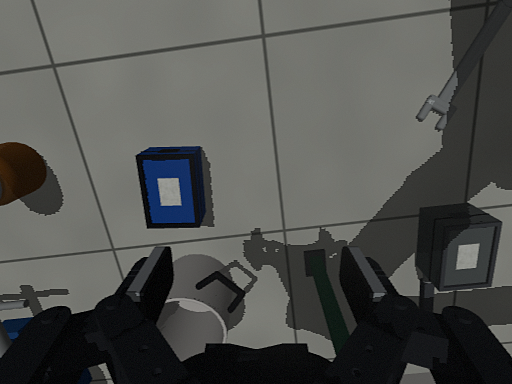

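```bash
python3 -m creep '[{"dx":0,"dy":0.15,"dz":-0.9,"turn":-0.016},{"dx":0,"dy":0.15,"dz":-0.9,"turn":0},{"dx":0,"dy":0.15,"dz":-0.9,"turn":0},{"dx":0,"dy":0.1,"dz":-0.9,"turn":0},{"dx":0.9,"dy":0,"dz":0,"turn":0},{"dx":0.9,"dy":0,"dz":0,"turn":0},{"dx":0.9,"dy":0,"dz":0,"turn":0},{"dx":0,"dy":0,"dz":0,"turn":0}]'; python3 - <<'E'
from h import *
to([.4853,-.3382,.026])
i,P,d=snap("wrist"); rect(P,(.535,-.343),.04,.06); np.savez("w2",i=i,P=P,d=d)
P=np.load("w1.npz")["P"]; rect(P,(.659,0.001),.055,.072)
E
```

```text
clock: 3.55
ee_pos: [0.4848, -0.3342, 0.1592]
tcp_rot: [-0.47, 0.525, 0.478, 0.524]
ft_force: [0.3, 1.0, -0.5]
gripper_width: 0.0853
at [ 0.4848 -0.3342  0.1592] jaw yaw 84.25 tilt [-1.     0.01   0.006] delta units [ 4.44 -0.07 -0.16] t 3.55 F [ 0.3  1.  -0.5] w 0.0853
rect 6605 [ 534.7 -343.8] [64.2 90.7] 84.2 z [0.0465 0.048  0.0521]
rect 3955 [657.9   1. ] [66.  91.7] 89.0 z [0.0582 0.0602 0.0642]
```

```bash
python3 -m creep '[{"dx":0.9,"dy":-0.05,"dz":-0.16,"turn":0},{"dx":0.9,"dy":0,"dz":0,"turn":0},{"dx":0.9,"dy":0,"dz":0,"turn":0},{"dx":0.8,"dy":0,"dz":0,"turn":0},{"dx":0.5,"dy":0,"dz":0,"turn":0},{"dx":0.4,"dy":0,"dz":0,"turn":0},{"dx":0,"dy":0,"dz":0,"turn":0}]'; python3 -c "
from h import *
to([.485,-.3387,.026]);print(get_obs()['qpos'].round(2))"
```

```text
clock: 4.18
ee_pos: [0.4885, -0.3422, 0.0315]
tcp_rot: [-0.473, 0.525, 0.475, 0.525]
ft_force: [0.7, -1.1, -0.2]
gripper_width: 0.0847
at [ 0.4885 -0.3422  0.0315] jaw yaw 84.19 tilt [-1.     0.001  0.001] delta units [0.18 0.13 0.11] t 4.18 F [ 0.7 -1.1 -0.2] w 0.0847
[ 0.3   0.62  0.33  1.91 -0.31  0.67  2.29]
```

```bash
python3 -m creep '[{"dx":0.18,"dy":0.13,"dz":0.11,"turn":0},{"dx":0,"dy":0,"dz":0,"turn":0}]'; python3 -c "
from h import *
to([.485,-.3387,.026])"; python3 -m creep '[{"dx":0,"dy":0,"dz":0,"turn":0},{"dx":0,"dy":0,"dz":0,"turn":0},{"dx":0,"dy":0,"dz":0,"turn":0},{"dx":0,"dy":0,"dz":0,"turn":0},{"dx":0,"dy":0,"dz":0,"turn":0},{"dx":0,"dy":0,"dz":0,"turn":0}]' 50 90;python3 -m creep '[{"dx":0,"dy":0,"dz":0,"turn":0},{"dx":-0.2,"dy":0,"dz":0,"turn":0},{"dx":-0.3,"dy":0,"dz":0,"turn":0},{"dx":-0.5,"dy":0,"dz":0,"turn":0},{"dx":-0.5,"dy":0,"dz":0,"turn":0},{"dx":0,"dy":0,"dz":0,"turn":0}]'; python3 - <<'E'
from h import *
to([.485,-.3387,.071])
i,P,d=snap("wrist"); np.savez("w3",i=i,P=P,d=d); cv2.imwrite("pics/w3.png",i[...,::-1])
for n in("top","scene"):
    i,P,d=snap(n); np.savez(n+"3",i=i,P=P,d=d)
    x,y,z=P[...,0],P[...,1],P[...,2]
    m=(abs(x-.56)<.02)&(abs(y+.345)<.02)&(z>.02)&(z<.12)
    t=P[m]
    if len(t)>8: A=np.c_[t[:,0]-.53,t[:,1]+.34,np.ones(len(t))];print(n,len(t),np.linalg.lstsq(A,t[:,2],rcond=None)[0].round(4))
E
```

```text
clock: 4.35
ee_pos: [0.4848, -0.3391, 0.0275]
tcp_rot: [-0.474, 0.525, 0.474, 0.525]
ft_force: [-0.2, 0.8, 0.1]
gripper_width: 0.085
at [ 0.4848 -0.3391  0.0275] jaw yaw 84.14 tilt [-1.    -0.     0.001] delta units [ 0.05 -0.    0.01] t 4.35 F [-0.2  0.8  0.1] w 0.085
clock: 4.85
ee_pos: [0.4854, -0.34, 0.0286]
tcp_rot: [-0.474, 0.525, 0.473, 0.525]
ft_force: [-2.4, 1.8, 7.7]
gripper_width: 0.0618
clock: 5.35
ee_pos: [0.4862, -0.3411, 0.0748]
tcp_rot: [-0.475, 0.525, 0.472, 0.526]
ft_force: [1.8, -0.3, -3.2]
gripper_width: 0.0621
at [ 0.4862 -0.3411  0.0748] jaw yaw 84.09 tilt [-1.    -0.005 -0.002] delta units [0.13 0.05 0.08] t 5.35 F [ 1.8 -0.3 -3.2] w 0.0621
top 145 [ 0.0631 -0.0149  0.0909]
```

View pics/w3.png

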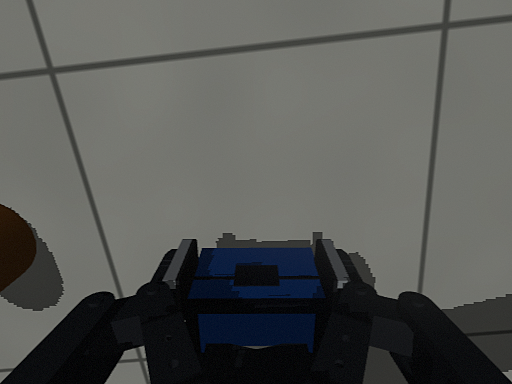

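The view confirms the grip on blue's front end, centred at about (260,300) between the pads. Next I carry it to the front of the grey case.

```bash
python3 -m creep '[{"dx":-0.8,"dy":0,"dz":0,"turn":-0.043},{"dx":-0.8,"dy":0,"dz":0.3,"turn":-0.042},{"dx":0,"dy":0,"dz":0.7,"turn":0},{"dx":0,"dy":0,"dz":1,"turn":0},{"dx":0,"dy":0,"dz":1,"turn":0},{"dx":0,"dy":0,"dz":1,"turn":0},{"dx":0,"dy":0,"dz":1,"turn":0},{"dx":0,"dy":0,"dz":1,"turn":0},{"dx":0,"dy":0,"dz":1,"turn":0},{"dx":0,"dy":0,"dz":1,"turn":0}]'; python3 -m creep '[{"dx":0,"dy":0,"dz":1,"turn":0},{"dx":0,"dy":0,"dz":1,"turn":0},{"dx":0,"dy":0,"dz":0.8,"turn":0},{"dx":0,"dy":0,"dz":0.4,"turn":0},{"dx":0,"dy":0,"dz":0,"turn":0}]'; python3 - <<'E'
from h import *
to([.571,.0025,.108])
i,P,d=snap("scene"); np.savez("scene4",i=i,P=P,d=d)
o=get_obs();M=R.from_quat(o["tcp_rot"]).as_matrix();q=(P-o["ee_pos"])@M
m=(d>0)&(P[...,2]>.1)&(abs(q[...,1])<.2)&(abs(q[...,2])<.13)&(P[...,0]<.61)
q=q[m]
for a in np.arange(-.3,.02,.02):
    s=q[(q[:,0]>a)&(q[:,0]<=a+.02)]
    if len(s)>3: print("x",a.round(2),len(s),"y",s[:,1].min().round(3),s[:,1].max().round(3),"z",s[:,2].min().round(3),s[:,2].max().round(3))
E
```

```text
clock: 6.33
ee_pos: [0.4883, -0.0983, 0.1189]
tcp_rot: [-0.495, 0.505, 0.496, 0.504]
ft_force: [1.0, -0.5, -4.4]
gripper_width: 0.0619
clock: 6.75
ee_pos: [0.4903, 0.0001, 0.1188]
tcp_rot: [-0.496, 0.503, 0.498, 0.503]
ft_force: [0.4, 0.3, -4.9]
gripper_width: 0.062
at [4.903e-01 1.000e-04 1.188e-01] jaw yaw 89.35 tilt [-1.     0.003  0.002] delta units [ 0.35 -2.69  0.11] t 6.75 F [ 0.4  0.3 -4.9] w 0.062
x -0.3 214 y -0.046 0.053 z -0.038 0.055
x -0.28 73 y -0.042 0.039 z -0.039 0.054
x -0.26 93 y -0.039 0.016 z -0.026 0.045
x -0.24 119 y -0.036 0.023 z -0.018 0.039
x -0.22 90 y -0.036 0.018 z -0.013 0.04
x -0.2 115 y -0.039 0.021 z -0.023 0.04
x -0.18 73 y -0.039 0.024 z -0.017 0.041
x -0.16 134 y -0.039 0.021 z -0.022 0.041
x -0.14 90 y -0.039 0.024 z -0.015 0.041
x -0.12 36 y -0.037 0.02 z -0.011 0.043
x -0.1 118 y -0.021 0.013 z -0.064 0.071
x -0.08 85 y -0.02 0.011 z -0.063 0.07
x -0.06 78 y -0.018 0.011 z -0.062 0.066
x -0.04 100 y -0.045 0.004 z -0.049 0.06
x -0.02 116 y -0.045 0.01 z -0.042 0.049
x 0.0 18 y -0.027 0.012 z -0.031 0.04
```

```bash
python3 -m creep '[{"dx":0.3,"dy":-0.8,"dz":0.1,"turn":0},{"dx":0,"dy":-0.9,"dz":0,"turn":0},{"dx":0,"dy":-0.6,"dz":0,"turn":0},{"dx":0,"dy":-0.3,"dz":0,"turn":0},{"dx":0,"dy":0,"dz":0,"turn":0}]'; python3 - <<'E'
from h import *
to([.574,.002,.094])
i,P,d=snap("scene"); np.savez("scene5",i=i,P=P,d=d)
rect(P,(.625,.002),.10,.145,.07)
x,y,z=P[...,0],P[...,1],P[...,2]
for a in np.arange(.57,.69,.01):
    t=z[(abs(x-a)<.005)&(abs(y)<.022)&(z>.05)&(z<.2)]
    if len(t)>2: print(a.round(2),len(t),np.percentile(t,[10,50,90]).round(4))
cv2.imwrite("pics/s5.png",cv2.resize(i[140:260,180:340,::-1],None,fx=4,fy=4,interpolation=cv2.INTER_CUBIC))
E
```

```text
clock: 7.22
ee_pos: [0.5706, -0.0039, 0.1104]
tcp_rot: [-0.495, 0.505, 0.495, 0.505]
ft_force: [0.1, 0.4, -4.6]
gripper_width: 0.0619
at [ 0.5706 -0.0039  0.1104] jaw yaw 88.86 tilt [-1.    -0.001 -0.001] delta units [ 0.55 -0.11  0.2 ] t 7.22 F [ 0.1  0.4 -4.6] w 0.0619
rect 318 [640.4  -4.3] [56.2 67.3] 0.48 z [0.1056 0.1287 0.1341]
0.62 16 [0.0625 0.1284 0.1316]
0.63 39 [0.0607 0.1292 0.1319]
0.64 34 [0.0618 0.1291 0.131 ]
0.65 37 [0.0597 0.1278 0.1311]
0.66 51 [0.0581 0.1266 0.132 ]
0.67 83 [0.0587 0.0957 0.1299]
0.68 31 [0.0585 0.0604 0.0637]
```

View pics/s5.png

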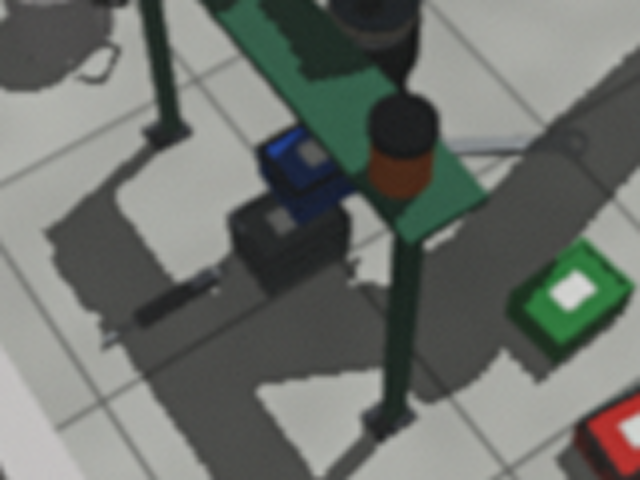

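```bash
python3 -m creep '[{"dx":0,"dy":-0.1,"dz":0.19,"turn":0},{"dx":0.2,"dy":0,"dz":0,"turn":0},{"dx":0.15,"dy":0,"dz":0,"turn":0},{"dx":0.08,"dy":0,"dz":0,"turn":0},{"dx":0,"dy":0,"dz":0,"turn":0}]'; python3 -c "
from h import *
to([.574,.002,.092])"
```

```text
clock: 7.68
ee_pos: [0.5711, 0.0034, 0.0971]
tcp_rot: [-0.495, 0.505, 0.496, 0.504]
ft_force: [-0.4, 0.3, -4.1]
gripper_width: 0.0623
at [0.5711 0.0034 0.0971] jaw yaw 88.99 tilt [-1.     0.002 -0.   ] delta units [ 0.17 -0.1  -0.05] t 7.68 F [-0.4  0.3 -4.1] w 0.0623
```

```bash
python3 -m creep '[{"dx":0.05,"dy":-0.1,"dz":-0.04,"turn":0},{"dx":0.05,"dy":0,"dz":0,"turn":0},{"dx":0.05,"dy":0,"dz":0,"turn":0},{"dx":0,"dy":0,"dz":0,"turn":0}]'; python3 -m creep '[{"dx":0.04,"dy":0,"dz":0,"turn":0},{"dx":0,"dy":0,"dz":0,"turn":0}]';  python3 -c "
from h import *
to([.574,.002,.092])"
```

```text
clock: 8.02
ee_pos: [0.5751, 0.0021, 0.0932]
tcp_rot: [-0.495, 0.505, 0.496, 0.504]
ft_force: [0.2, -0.0, -3.7]
gripper_width: 0.0619
clock: 8.18
ee_pos: [0.5751, 0.0021, 0.093]
tcp_rot: [-0.495, 0.504, 0.496, 0.504]
ft_force: [-3.3, -0.8, 3.2]
gripper_width: 0.0619
at [0.5751 0.0021 0.093 ] jaw yaw 88.97 tilt [-1.  0.  0.] delta units [ 0.03  0.04 -0.  ] t 8.18 F [-3.3 -0.8  3.2] w 0.0619
```

```bash
python3 -m creep '[{"dx":0,"dy":0,"dz":0,"turn":0},{"dx":0,"dy":0,"dz":0,"turn":0},{"dx":0,"dy":0,"dz":0,"turn":0},{"dx":0,"dy":0,"dz":0,"turn":0}]' 74 20; python3 - <<'E'
from h import *
to([.5,.002,.092])
i,P,d=snap("scene"); np.savez("scene6",i=i,P=P,d=d)
rect(P,(.625,.002),.09,.13,.07)
x,y,z=P[...,0],P[...,1],P[...,2]
for a in np.arange(.60,.69,.01):
    t=z[(abs(x-a)<.005)&(abs(y)<.02)&(z>.08)&(z<.2)]
    if len(t)>2: print(a.round(2),len(t),np.percentile(t,[10,50,90]).round(4))
E
```

```text
clock: 8.52
ee_pos: [0.576, 0.0022, 0.0927]
tcp_rot: [-0.496, 0.504, 0.495, 0.505]
ft_force: [-0.1, 0.6, 0.5]
gripper_width: 0.074
at [0.576  0.0022 0.0927] jaw yaw 88.98 tilt [-1.    -0.002  0.   ] delta units [ 0.02  2.53 -0.05] t 8.52 F [-0.1  0.6  0.5] w 0.074
rect 362 [643.5   3.1] [67.4 71.2] 3.74 z [0.0958 0.11   0.1153]
0.62 29 [0.1099 0.112  0.1148]
0.63 29 [0.1088 0.1111 0.1123]
0.64 31 [0.1076 0.1104 0.1132]
0.65 30 [0.1069 0.109  0.1116]
0.66 29 [0.1068 0.1093 0.1109]
0.67 41 [0.0855 0.1083 0.1118]
0.68 6 [0.1    0.1073 0.1132]
```

```bash
python3 -m creep '[{"dx":0,"dy":0.4,"dz":0,"turn":0},{"dx":0,"dy":0.8,"dz":0,"turn":0},{"dx":0,"dy":0.9,"dz":0,"turn":0},{"dx":0,"dy":0.4,"dz":0,"turn":0}]'; python3 -c "
from h import *
print(get_obs()['qpos'].round(2))"; python3 -m creep '[{"dx":0,"dy":0.2,"dz":0,"turn":0.12},{"dx":0,"dy":0.2,"dz":0,"turn":0.12},{"dx":0,"dy":0.2,"dz":0,"turn":0.12}]' 85 20;python3 -c "
from h import *
to([.5,0,.092]);print(get_obs()['qpos'].round(2))"
```

```text
clock: 8.9
ee_pos: [0.497, 0.0034, 0.0918]
tcp_rot: [-0.495, 0.505, 0.496, 0.504]
ft_force: [-0.1, 0.9, 0.1]
gripper_width: 0.0741
[-0.34  0.4   0.31  2.11 -0.19  0.67  1.65]
clock: 9.15
ee_pos: [0.4825, 0.0058, 0.0926]
tcp_rot: [-0.395, 0.586, 0.395, 0.587]
ft_force: [-0.8, 0.3, 0.1]
gripper_width: 0.0851
at [0.4825 0.0058 0.0926] jaw yaw 67.98 tilt [-1.    -0.001  0.001] delta units [ 0.02 -0.61  0.04] t 9.15 F [-0.8  0.3  0.1] w 0.0851
[-0.43  0.38  0.4   2.14 -0.24  0.66  1.33]
```

```bash
python3 -m creep '[{"dx":0,"dy":0,"dz":0,"turn":0.12},{"dx":0,"dy":0,"dz":0,"turn":0.12},{"dx":0,"dy":0,"dz":0,"turn":0.12},{"dx":0,"dy":0,"dz":0,"turn":0.12},{"dx":0,"dy":0,"dz":0,"turn":0.12},{"dx":0,"dy":0,"dz":0,"turn":0.12},{"dx":0,"dy":0,"dz":0,"turn":0.12},{"dx":0,"dy":0,"dz":0,"turn":0.12},{"dx":0,"dy":0,"dz":0,"turn":0.12},{"dx":0,"dy":0,"dz":0,"turn":0.12}]';python3 -m creep '[{"dx":0,"dy":0,"dz":0,"turn":0}]'; python3 - <<'E'
from h import *
to([.525,.0025,.090]);o=get_obs();print(o['qpos'].round(2))
for n in ("scene","wrist"):
    i,P,d=snap(n); np.savez(n+"7",i=i,P=P,d=d)
    cv2.imwrite("pics/%s7.png"%n,i[...,::-1])
    M=R.from_quat(o["tcp_rot"]).as_matrix();q=(P-o["ee_pos"])@M
    q=q[(d>0)&(abs(q[...,1])<.02)&(q[...,2]>.02)&(q[...,2]<.14)]
    for a in np.arange(-.12,.02,.01):
        s=q[(q[:,0]>a)&(q[:,0]<=a+.01)]
        s=s[s[:,2]<.095]
        if len(s)>3: print(n,"x",a.round(2),len(s),"z",s[:,2].min().round(3),s[:,2].max().round(3))
E
```

```text
clock: 9.98
ee_pos: [0.4829, 0.006, 0.0925]
tcp_rot: [0.005, 0.707, -0.004, 0.707]
ft_force: [0.1, 0.1, -0.5]
gripper_width: 0.0848
clock: 10.07
ee_pos: [0.4828, 0.0061, 0.0923]
tcp_rot: [0.003, 0.707, -0.003, 0.707]
ft_force: [0.3, 0.5, 0.0]
gripper_width: 0.0847
at [0.4828 0.0061 0.0923] jaw yaw -0.49 tilt [-1.    -0.001  0.   ] delta units [ 0.08 -0.11  1.41] t 10.07 F [0.3 0.5 0. ] w 0.0847
[-0.67  0.45  0.73  2.16 -0.46  0.7   0.36]
scene x -0.12 12 z 0.033 0.04
scene x -0.11 40 z 0.026 0.069
scene x -0.1 40 z 0.02 0.071
scene x -0.09 26 z 0.021 0.071
scene x -0.08 12 z 0.02 0.066
scene x -0.07 27 z 0.026 0.045
wrist x -0.08 1523 z 0.02 0.067
wrist x -0.07 3443 z 0.02 0.072
wrist x -0.06 4490 z 0.028 0.074
wrist x -0.05 1702 z 0.037 0.074
wrist x -0.04 735 z 0.041 0.056
wrist x -0.03 809 z 0.041 0.056
wrist x -0.02 653 z 0.042 0.056
wrist x -0.01 430 z 0.042 0.055
wrist x -0.0 19 z 0.042 0.042
```

View pics/wrist7.png

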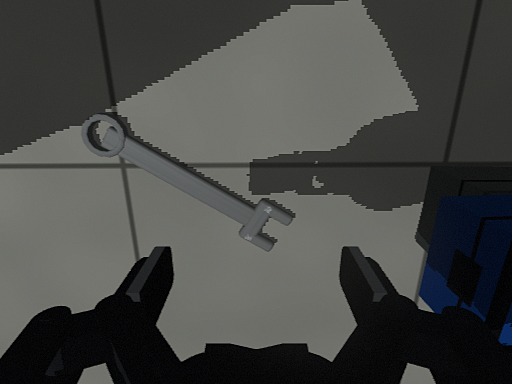

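```bash
python3 -m creep '[{"dx":0.3,"dy":-0.13,"dz":0.3,"turn":0},{"dx":0,"dy":0,"dz":0.6,"turn":0},{"dx":0,"dy":0,"dz":0.4,"turn":0},{"dx":0,"dy":0,"dz":0.1,"turn":0},{"dx":0,"dy":0,"dz":0.1,"turn":0}]';python3 -c "
from h import *
to([.557,.002,.083])"; python3 -m creep '[{"dx":0,"dy":0,"dz":0.1,"turn":0},{"dx":0,"dy":0,"dz":0.1,"turn":0},{"dx":0,"dy":0,"dz":0.1,"turn":0}]';python3 -c "
from h import *
to([.557,.002,.083])"
```

```text
clock: 10.58
ee_pos: [0.5275, 0.0016, 0.0832]
tcp_rot: [0.002, 0.707, -0.002, 0.707]
ft_force: [-5.5, -0.2, 4.8]
gripper_width: 0.0848
at [0.5275 0.0016 0.0832] jaw yaw -0.31 tilt [-1.     0.    -0.001] delta units [0.01 0.02 0.98] t 10.58 F [-5.5 -0.2  4.8] w 0.0848
clock: 10.83
ee_pos: [0.5351, 0.0017, 0.0829]
tcp_rot: [0.003, 0.708, -0.002, 0.706]
ft_force: [-2.3, -0.2, -0.3]
gripper_width: 0.0852
at [0.5351 0.0017 0.0829] jaw yaw -0.38 tilt [-1.     0.001 -0.003] delta units [-0.01  0.01  0.73] t 10.83 F [-2.3 -0.2 -0.3] w 0.0852
```

```bash
python3 -m creep '[{"dx":0,"dy":0,"dz":0.12,"turn":0},{"dx":0,"dy":0,"dz":0.12,"turn":0},{"dx":0,"dy":0,"dz":0.12,"turn":0},{"dx":0,"dy":0,"dz":0,"turn":0}]'; python3 - <<'E'
from h import *
to([.557,.002,.083])
i,P,d=snap("scene"); np.savez("scene8",i=i,P=P,d=d)
rect(P,(.65,.002),.09,.13,.07)
x,y,z=P[...,0],P[...,1],P[...,2]
for a in np.arange(.60,.71,.01):
    t=z[(abs(x-a)<.005)&(abs(y)<.02)&(z>.08)&(z<.2)]
    if len(t)>2: print(a.round(2),len(t),np.percentile(t,[10,50,90]).round(4))
E
```

```text
clock: 11.17
ee_pos: [0.5483, 0.0017, 0.0833]
tcp_rot: [0.002, 0.707, -0.002, 0.707]
ft_force: [-2.4, 0.4, -0.8]
gripper_width: 0.085
at [0.5483 0.0017 0.0833] jaw yaw -0.38 tilt [-1.    -0.     0.001] delta units [0.01 0.01 0.29] t 11.17 F [-2.4  0.4 -0.8] w 0.085
rect 480 [653.4   1.4] [87.4 68.1] 0.3 z [0.0965 0.1103 0.1157]
0.62 28 [0.1107 0.1121 0.115 ]
0.63 30 [0.1079 0.1115 0.1144]
0.64 30 [0.1088 0.1118 0.1138]
0.65 29 [0.1079 0.1102 0.1131]
0.66 29 [0.1081 0.1102 0.1132]
0.67 30 [0.1067 0.1095 0.1122]
0.68 27 [0.1051 0.1086 0.1106]
0.69 37 [0.0891 0.1082 0.1124]
0.7 13 [0.0941 0.1005 0.1107]
```

```bash
python3 -m creep '[{"dx":0,"dy":0,"dz":0.1,"turn":0},{"dx":0,"dy":0,"dz":0.1,"turn":0},{"dx":0,"dy":0,"dz":0,"turn":0}]'; python3 -m creep '[{"dx":0,"dy":0,"dz":0.07,"turn":0},{"dx":0,"dy":0,"dz":0,"turn":0}]'; python3 - <<'E'
from h import *
to([.557,.002,.083])
i,P,d=snap("scene"); np.savez("scene8",i=i,P=P,d=d)
rect(P,(.655,.002),.09,.13,.07)
x,y,z=P[...,0],P[...,1],P[...,2]
for a in np.arange(.61,.71,.01):
    t=z[(abs(x-a)<.005)&(abs(y)<.02)&(z>.08)&(z<.2)]
    if len(t)>2: print(a.round(2),len(t),np.percentile(t,[10,50,90]).round(4))
E
```

```text
clock: 11.47
ee_pos: [0.5541, 0.0016, 0.0833]
tcp_rot: [0.002, 0.707, -0.002, 0.707]
ft_force: [-0.9, -0.1, 0.0]
gripper_width: 0.0854
clock: 11.63
ee_pos: [0.5557, 0.0015, 0.0834]
tcp_rot: [0.002, 0.707, -0.002, 0.707]
ft_force: [-1.8, 0.6, -1.0]
gripper_width: 0.0849
at [0.5557 0.0015 0.0834] jaw yaw -0.4 tilt [-1.  0.  0.] delta units [0.01 0.02 0.04] t 11.63 F [-1.8  0.6 -1. ] w 0.0849
rect 507 [658.9   2.2] [90.8 67.1] 0.57 z [0.0944 0.1099 0.1157]
0.62 17 [0.1093 0.1118 0.117 ]
0.63 43 [0.1094 0.1127 0.1391]
0.64 32 [0.1086 0.1111 0.113 ]
0.65 26 [0.1082 0.1103 0.1129]
0.66 32 [0.1069 0.1097 0.1129]
0.67 30 [0.1074 0.1097 0.1119]
0.68 30 [0.1064 0.1086 0.111 ]
0.69 31 [0.1065 0.1089 0.1107]
0.7 43 [0.0887 0.1079 0.1134]
```

```bash
cat > chk.py <<'E'
from h import *
import sys
cx,z0,zz=map(float,sys.argv[1:4])
to([.557,.002,.083])
i,P,d=snap("scene"); np.savez("sceneL",i=i,P=P,d=d)
r=rect(P,(cx,.002),z0,z0+.035,.07)
x,y,z=P[...,0],P[...,1],P[...,2]
m=(abs(x-cx)<.036)&(abs(y-.002)<.022)&(abs(z-zz)<.01)
t=P[m];A=np.c_[t[:,0]-cx,t[:,1],np.ones(len(t))];print(len(t),"slope x,y,z",np.linalg.lstsq(A,t[:,2],rcond=None)[0].round(4))
E
python3 -m creep '[{"dx":0,"dy":0,"dz":0.06,"turn":0},{"dx":0,"dy":0,"dz":0,"turn":0}]'; python3 chk.py .657 .09 .11;  python3 -m creep '[{"dx":0,"dy":0,"dz":0.06,"turn":0},{"dx":0,"dy":0,"dz":0,"turn":0}]'; python3 chk.py .657 .09 .11
```

```text
clock: 11.85
ee_pos: [0.5575, 0.0016, 0.0833]
tcp_rot: [0.002, 0.707, -0.002, 0.707]
ft_force: [-2.2, 0.5, -0.4]
gripper_width: 0.085
at [0.5575 0.0016 0.0833] jaw yaw -0.4 tilt [-1.  0.  0.] delta units [ 0.01  0.01 -0.02] t 11.85 F [-2.2  0.5 -0.4] w 0.085
rect 508 [660.3   2.1] [66.1 90.7] 89.46 z [0.0944 0.11   0.116 ]
237 slope x,y,z [-0.0633 -0.0056  0.1102]
clock: 12.07
ee_pos: [0.5593, 0.0015, 0.0832]
tcp_rot: [0.002, 0.707, -0.002, 0.707]
ft_force: [-2.2, -0.7, -1.1]
gripper_width: 0.0853
at [0.5593 0.0015 0.0832] jaw yaw -0.4 tilt [-1. -0.  0.] delta units [ 0.01  0.01 -0.08] t 12.07 F [-2.2 -0.7 -1.1] w 0.0853
rect 513 [659.6   1.7] [66.5 95.7] 89.46 z [0.0956 0.11   0.1153]
228 slope x,y,z [-0.0509  0.0145  0.1101]
```

```bash
python3 - <<'E'
from h import *
for n,cx,cy,zz in(("scene",.659,.001,.060),("sceneL",.659,.002,.11),("scene",.528,.325,.042)):
    P=np.load(n+".npz")["P"];x,y,z=P[...,0],P[...,1],P[...,2]
    m=(abs(x-cx)<.034)&(abs(y-cy)<.022)&(abs(z-zz)<.01)
    t=P[m];A=np.c_[t[:,0]-cx,t[:,1]-cy,np.ones(len(t))];print(n,len(t),"slope x,y,z",np.linalg.lstsq(A,t[:,2],rcond=None)[0].round(4))
    # grey side faces visible low
    if abs(cx-.659)<.01:
        t=P[(z>.02)&(z<.05)&(abs(x-.66)<.07)&(abs(y)<.05)];print("grey side: x",np.percentile(t[:,0],[1,50,99]).round(4),"y",np.percentile(t[:,1],[1,50,99]).round(4),len(t))
i=np.load("sceneL.npz")["i"];cv2.imwrite("pics/s9.png",cv2.resize(i[150:240,200:320,::-1],None,fx=6,fy=6,interpolation=cv2.INTER_CUBIC))
E
```

```text
scene 205 slope x,y,z [0.0051 0.0011 0.0601]
grey side: x [0.6147 0.6784 0.7054] y [-0.0268  0.0314  0.0343] 127
sceneL 222 slope x,y,z [-0.0464  0.0102  0.11  ]
grey side: x [0.616  0.6785 0.7054] y [-0.0278  0.0313  0.0343] 128
scene 255 slope x,y,z [ 0.0009 -0.002   0.0422]
```

View pics/s9.png

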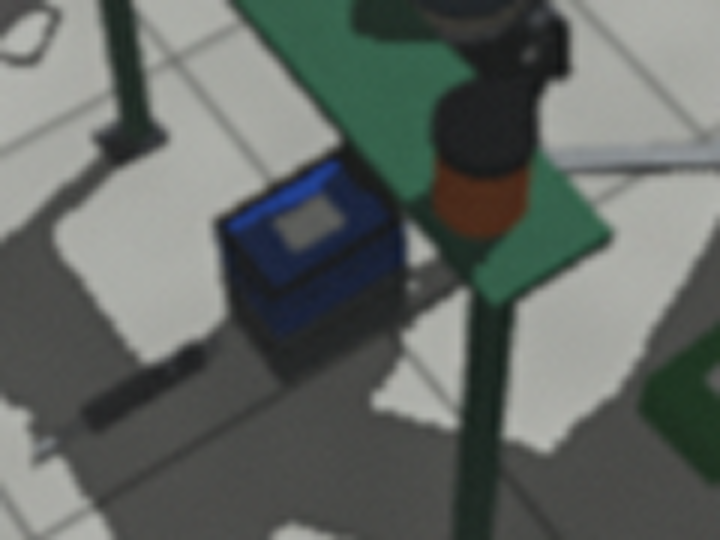

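Blue is over grey, at about (310,240), with its rear down and its front still about 4 mm high. The push force is low, so friction on the finger is probably holding the front up. I'll back off.

```bash
python3 -m creep '[{"dx":0,"dy":0,"dz":-0.1,"turn":0},{"dx":0,"dy":0,"dz":-0.2,"turn":0},{"dx":0,"dy":0,"dz":0,"turn":0}]'; python3 chk.py .659 .09 .11
```

```text
clock: 12.37
ee_pos: [0.5494, 0.0014, 0.0835]
tcp_rot: [0.003, 0.707, -0.003, 0.707]
ft_force: [-0.5, -0.6, 0.2]
gripper_width: 0.0852
at [0.5494 0.0014 0.0835] jaw yaw -0.42 tilt [-1.  0.  0.] delta units [0.02 0.02 0.25] t 12.37 F [-0.5 -0.6  0.2] w 0.0852
rect 516 [659.9   1.7] [91.2 66.8] 0.16 z [0.0961 0.1084 0.1132]
234 slope x,y,z [-0.0007 -0.0234  0.1082]
```

Blue has dropped home: lid at 0.108 with no pitch. On to red.

```bash
python3 -m creep '[{"dx":0,"dy":0,"dz":-0.8,"turn":0},{"dx":-0.5,"dy":0,"dz":-0.8,"turn":0},{"dx":-0.8,"dy":0.6,"dz":-0.8,"turn":0},{"dx":-0.8,"dy":1,"dz":0,"turn":0},{"dx":0,"dy":1,"dz":0,"turn":0},{"dx":0,"dy":1,"dz":0,"turn":0},{"dx":0,"dy":1,"dz":0,"turn":0},{"dx":0,"dy":1,"dz":0,"turn":0},{"dx":0,"dy":1,"dz":0,"turn":0},{"dx":0,"dy":1,"dz":0,"turn":0}]'; python3 -m creep '[{"dx":0,"dy":1,"dz":0,"turn":0},{"dx":0,"dy":1,"dz":0,"turn":0},{"dx":0,"dy":1,"dz":0,"turn":-0.123},{"dx":0,"dy":0.4,"dz":0,"turn":-0.123},{"dx":0,"dy":0,"dz":0,"turn":-0.123},{"dx":0,"dy":0,"dz":0,"turn":-0.123},{"dx":0,"dy":0,"dz":0,"turn":-0.123},{"dx":0,"dy":0,"dz":0,"turn":-0.123},{"dx":0,"dy":0,"dz":0,"turn":-0.123},{"dx":0,"dy":0,"dz":0,"turn":-0.123}]'; python3 -m creep '[{"dx":0,"dy":0,"dz":0,"turn":-0.123},{"dx":0,"dy":0,"dz":0,"turn":-0.123},{"dx":0,"dy":0,"dz":0,"turn":-0.123},{"dx":0,"dy":0,"dz":0,"turn":-0.123},{"dx":0,"dy":0,"dz":0,"turn":0}]'; python3 - <<'E'
from h import *
to([.4777,.331,.12]);print(get_obs()['qpos'].round(2))
i,P,d=snap("wrist"); r=rect(P,(.5275,.326),.034,.055)
E
python3 chk.py .659 .09 .11
```

```text
clock: 13.25
ee_pos: [0.4799, 0.2319, 0.1468]
tcp_rot: [0.003, 0.707, -0.002, 0.708]
ft_force: [0.5, 0.7, 0.1]
gripper_width: 0.0852
clock: 14.08
ee_pos: [0.4793, 0.3322, 0.1467]
tcp_rot: [-0.334, 0.623, 0.334, 0.624]
ft_force: [-0.2, 0.3, -0.5]
gripper_width: 0.085
clock: 14.5
ee_pos: [0.4794, 0.3321, 0.1467]
tcp_rot: [-0.474, 0.524, 0.474, 0.525]
ft_force: [0.3, 0.2, 0.3]
gripper_width: 0.0851
at [0.4794 0.3321 0.1467] jaw yaw 84.26 tilt [-1.    -0.001  0.001] delta units [ 0.89  0.05 -0.04] t 14.5 F [0.3 0.2 0.3] w 0.0851
[-0.95  0.44  0.35  1.87 -0.2   0.86  0.97]
rect 7012 [526.2 325.8] [64.2 92.6] 84.38 z [0.0405 0.042  0.0461]
at [0.4793 0.332  0.1467] jaw yaw 84.0 tilt [-1.    -0.001  0.001] delta units [  2.11  -3.72 -10.67] t 14.55 F [-0.7 -0.6  0.2] w 0.085
rect 518 [660.2   1.8] [67.  90.8] 89.19 z [0.0968 0.1084 0.1132]
231 slope x,y,z [-0.0032 -0.0087  0.108 ]
```

```bash
python3 -m creep '[{"dx":0.9,"dy":0.08,"dz":-0.05,"turn":0},{"dx":0.9,"dy":0,"dz":0,"turn":0},{"dx":0.9,"dy":0,"dz":0,"turn":0},{"dx":0.8,"dy":0,"dz":0,"turn":0},{"dx":0.5,"dy":0,"dz":0,"turn":0},{"dx":0,"dy":0,"dz":0,"turn":0}]'; python3 -c "
from h import *
to([.4768,.3308,.024])"
```

```text
clock: 15.1
ee_pos: [0.4744, 0.3295, 0.0231]
tcp_rot: [-0.473, 0.528, 0.473, 0.523]
ft_force: [-0.6, -0.1, -0.3]
gripper_width: 0.0847
at [0.4744 0.3295 0.0231] jaw yaw 84.04 tilt [-1.     0.004 -0.005] delta units [-0.03 -0.08  0.05] t 15.1 F [-0.6 -0.1 -0.3] w 0.0847
```

```bash
python3 -m creep '[{"dx":0,"dy":-0.08,"dz":0.05,"turn":0},{"dx":0,"dy":0,"dz":0,"turn":0}]'; python3 -c "
from h import *
to([.4768,.3308,.024])"; python3 -m creep '[{"dx":0,"dy":0,"dz":0,"turn":0},{"dx":0,"dy":0,"dz":0,"turn":0},{"dx":0,"dy":0,"dz":0,"turn":0},{"dx":0,"dy":0,"dz":0,"turn":0},{"dx":0,"dy":0,"dz":0,"turn":0},{"dx":0,"dy":0,"dz":0,"turn":0}]' 50 90;python3 -c "
from h import *
to([.4768,.3308,.024])"; python3 -m creep '[{"dx":0,"dy":0,"dz":0,"turn":0},{"dx":-0.2,"dy":0,"dz":0,"turn":0},{"dx":-0.3,"dy":0,"dz":0,"turn":0},{"dx":-0.5,"dy":0,"dz":0,"turn":0},{"dx":-0.8,"dy":0,"dz":0,"turn":0},{"dx":-0.8,"dy":0,"dz":0,"turn":0},{"dx":-0.8,"dy":0,"dz":0,"turn":0},{"dx":-0.8,"dy":0,"dz":0,"turn":0},{"dx":-0.4,"dy":0,"dz":0,"turn":0},{"dx":0,"dy":0,"dz":0,"turn":0}]'; python3 - <<'E'
from h import *
to([.49,.0025,.165])
i,P,d=snap("scene"); rect(P,(.5265,.325),.12,.22)
E
```

```text
clock: 15.27
ee_pos: [0.4803, 0.3327, 0.0274]
tcp_rot: [-0.474, 0.524, 0.473, 0.526]
ft_force: [0.2, 0.0, 1.2]
gripper_width: 0.085
at [0.4803 0.3327 0.0274] jaw yaw 84.1 tilt [-1.    -0.002  0.002] delta units [ 0.11  0.11 -0.08] t 15.27 F [0.2 0.  1.2] w 0.085
clock: 15.77
ee_pos: [0.4796, 0.3322, 0.0284]
tcp_rot: [-0.474, 0.524, 0.474, 0.526]
ft_force: [-1.8, -1.1, 7.5]
gripper_width: 0.062
at [0.4796 0.3322 0.0284] jaw yaw 84.12 tilt [-1.    -0.001  0.002] delta units [ 0.15  0.09 -0.06] t 15.77 F [-1.8 -1.1  7.5] w 0.062
clock: 16.6
ee_pos: [0.4804, 0.333, 0.1677]
tcp_rot: [-0.474, 0.523, 0.474, 0.527]
ft_force: [1.1, -0.3, -1.9]
gripper_width: 0.0615
at [0.4804 0.333  0.1677] jaw yaw 84.16 tilt [-1.    -0.004  0.005] delta units [  0.04  -1.44 -10.93] t 16.6 F [ 1.1 -0.3 -1.9] w 0.0615
rect 986 [522.6 328. ] [126.1 107.1] 85.02 z [0.1539 0.1815 0.2123]
```

```bash
python3 -m creep '[{"dx":0,"dy":0,"dz":-0.4,"turn":-0.043},{"dx":0,"dy":0,"dz":-0.8,"turn":-0.042},{"dx":0,"dy":0,"dz":-1,"turn":0},{"dx":0,"dy":0,"dz":-1,"turn":0},{"dx":0,"dy":0,"dz":-1,"turn":0},{"dx":0,"dy":0,"dz":-1,"turn":0},{"dx":0,"dy":0,"dz":-1,"turn":0},{"dx":0,"dy":0,"dz":-1,"turn":0},{"dx":0,"dy":0,"dz":-1,"turn":0},{"dx":0,"dy":0,"dz":-1,"turn":0}]'; python3 -m creep '[{"dx":0,"dy":0,"dz":-1,"turn":0},{"dx":0,"dy":0,"dz":-0.6,"turn":0},{"dx":0,"dy":0,"dz":-0.2,"turn":0},{"dx":0,"dy":0,"dz":0,"turn":0}]'; python3 -c "
from h import *
to([.573,.0025,.160])"
```

```text
clock: 17.48
ee_pos: [0.4705, 0.0545, 0.1626]
tcp_rot: [-0.495, 0.505, 0.496, 0.503]
ft_force: [0.0, -1.1, -2.4]
gripper_width: 0.0619
clock: 17.82
ee_pos: [0.4701, 0.0004, 0.1631]
tcp_rot: [-0.494, 0.506, 0.495, 0.504]
ft_force: [-0.3, 0.2, -2.8]
gripper_width: 0.0617
at [4.701e-01 4.000e-04 1.631e-01] jaw yaw 88.83 tilt [-1.     0.003 -0.001] delta units [ 0.09 -3.43  0.14] t 17.82 F [-0.3  0.2 -2.8] w 0.0617
```

```bash
python3 -m creep '[{"dx":0,"dy":-0.6,"dz":0.14,"turn":0},{"dx":0,"dy":-0.9,"dz":0,"turn":0},{"dx":0,"dy":-0.9,"dz":0,"turn":0},{"dx":0,"dy":-0.6,"dz":0,"turn":0},{"dx":0,"dy":-0.3,"dz":0,"turn":0},{"dx":0,"dy":0,"dz":0,"turn":0}]'; python3 -c "
from h import *
to([.5755,.0025,.144])"; python3 chk.py .64 .14 .18
```

```text
clock: 18.32
ee_pos: [0.5715, 0.0065, 0.1632]
tcp_rot: [-0.496, 0.504, 0.497, 0.503]
ft_force: [-0.3, 0.3, -2.7]
gripper_width: 0.062
at [0.5715 0.0065 0.1632] jaw yaw 89.18 tilt [-1.     0.001 -0.   ] delta units [ 0.64 -0.13 -0.13] t 18.32 F [-0.3  0.3 -2.7] w 0.062
at [0.5715 0.0065 0.1632] jaw yaw 89.18 tilt [-1.     0.001 -0.   ] delta units [ 2.67  0.48 -0.16] t 18.32 F [-0.3  0.3 -2.7] w 0.062
rect 127 [649.    3.1] [35.4 68.1] 0.65 z [0.1437 0.1609 0.1747]
95 slope x,y,z [0.0791 0.0162 0.1754]
```

```bash
python3 -m creep '[{"dx":0,"dy":-0.12,"dz":-0.12,"turn":0},{"dx":0.2,"dy":0,"dz":0,"turn":0},{"dx":0.2,"dy":0,"dz":0,"turn":0},{"dx":0.12,"dy":0,"dz":0,"turn":0},{"dx":0,"dy":0,"dz":0,"turn":0}]'; python3 -c "
from h import *
to([.5755,.0025,.1405])"; python3 chk.py .64 .12 .16
```

```text
clock: 18.78
ee_pos: [0.5725, 0.0012, 0.1474]
tcp_rot: [-0.495, 0.505, 0.497, 0.504]
ft_force: [-1.2, -0.4, -2.8]
gripper_width: 0.0622
at [0.5725 0.0012 0.1474] jaw yaw 89.04 tilt [-1.     0.003  0.   ] delta units [ 0.23 -0.1   0.05] t 18.78 F [-1.2 -0.4 -2.8] w 0.0622
at [0.5725 0.0012 0.1474] jaw yaw 89.04 tilt [-1.     0.003  0.   ] delta units [2.15 0.51 0.02] t 18.78 F [-1.2 -0.4 -2.8] w 0.0622
rect 103 [659.5   6.3] [37.5 79.2] 29.3 z [0.1244 0.1398 0.1539]
120 slope x,y,z [-0.0025  0.0181  0.1604]
```

```bash
python3 -m creep '[{"dx":0.07,"dy":-0.1,"dz":0.04,"turn":0},{"dx":0.06,"dy":0,"dz":0,"turn":0},{"dx":0,"dy":0,"dz":0,"turn":0}]';python3 -m creep '[{"dx":0.05,"dy":0,"dz":0,"turn":0},{"dx":0.03,"dy":0,"dz":0,"turn":0},{"dx":0,"dy":0,"dz":0,"turn":0}]'; python3 -c "
from h import *
to([.5755,.0025,.1405])"
```

```text
clock: 19.08
ee_pos: [0.577, 0.0024, 0.1445]
tcp_rot: [-0.496, 0.504, 0.496, 0.504]
ft_force: [-0.8, -1.1, -2.3]
gripper_width: 0.0621
clock: 19.33
ee_pos: [0.5768, 0.0021, 0.1422]
tcp_rot: [-0.496, 0.504, 0.496, 0.504]
ft_force: [0.0, -0.6, -2.5]
gripper_width: 0.0622
at [0.5768 0.0021 0.1422] jaw yaw 89.04 tilt [-1.  0.  0.] delta units [0.06 0.04 0.01] t 19.33 F [ 0.  -0.6 -2.5] w 0.0622
```

```bash
python3 -m creep '[{"dx":0.04,"dy":0,"dz":0,"turn":0},{"dx":0,"dy":0,"dz":0,"turn":0}]';python3 -m creep '[{"dx":0.03,"dy":0,"dz":0,"turn":0},{"dx":0,"dy":0,"dz":0,"turn":0}]'; python3 -c "
from h import *
to([.5755,.0025,.1405])"
```

```text
clock: 19.5
ee_pos: [0.5768, 0.0022, 0.141]
tcp_rot: [-0.496, 0.504, 0.496, 0.504]
ft_force: [-0.3, 0.3, -3.3]
gripper_width: 0.0617
clock: 19.67
ee_pos: [0.5769, 0.0022, 0.1406]
tcp_rot: [-0.496, 0.504, 0.496, 0.504]
ft_force: [-1.0, 0.5, 1.3]
gripper_width: 0.0625
at [0.5769 0.0022 0.1406] jaw yaw 89.04 tilt [-1. -0.  0.] delta units [0.   0.05 0.01] t 19.67 F [-1.   0.5  1.3] w 0.0625
```

Contact, with the load change showing at the predicted height. I'll release, back off, turn and set up the push.

```bash
python3 -m creep '[{"dx":0,"dy":0,"dz":0,"turn":0},{"dx":0,"dy":0,"dz":0,"turn":0},{"dx":0,"dy":0,"dz":0,"turn":0},{"dx":0,"dy":0,"dz":0,"turn":0}]' 74 20; python3 chk.py .645 .13 .155
```

```text
clock: 20.0
ee_pos: [0.5774, 0.0021, 0.1406]
tcp_rot: [-0.496, 0.504, 0.496, 0.504]
ft_force: [0.1, -0.3, -0.5]
gripper_width: 0.0742
at [0.5774 0.0021 0.1406] jaw yaw 89.04 tilt [-1.    -0.001  0.   ] delta units [ 1.92  0.68 -0.02] t 20.0 F [ 0.1 -0.3 -0.5] w 0.0742
rect 289 [648.8  -0.7] [66.7 50.6] 87.45 z [0.1354 0.1513 0.1566]
154 slope x,y,z [-0.0561 -0.0051  0.1521]
```

```bash
python3 -m creep '[{"dx":0,"dy":0.4,"dz":0,"turn":0},{"dx":0,"dy":0.8,"dz":0,"turn":0},{"dx":0,"dy":1,"dz":0,"turn":0},{"dx":0,"dy":1,"dz":0,"turn":0}]'; python3 -m creep '[{"dx":0,"dy":0,"dz":0,"turn":0.121},{"dx":0,"dy":0,"dz":0,"turn":0.121},{"dx":0,"dy":0,"dz":0,"turn":0.121},{"dx":0,"dy":0,"dz":0,"turn":0.121},{"dx":0,"dy":0,"dz":0,"turn":0.121},{"dx":0,"dy":0,"dz":0,"turn":0.121},{"dx":0,"dy":0,"dz":0,"turn":0.121},{"dx":0,"dy":0,"dz":0,"turn":0.121},{"dx":0,"dy":0,"dz":0,"turn":0.121},{"dx":0,"dy":0,"dz":0,"turn":0.121}]' 85 20;python3 -m creep '[{"dx":0,"dy":0,"dz":0,"turn":0.121},{"dx":0,"dy":0,"dz":0,"turn":0.121},{"dx":0,"dy":0,"dz":0,"turn":0.11},{"dx":0,"dy":0,"dz":0,"turn":0}]'; python3 -c "
from h import *
to([.515,.0015,.127])"; python3 chk.py .645 .13 .155
```

```text
clock: 20.38
ee_pos: [0.4802, 0.0037, 0.1402]
tcp_rot: [-0.496, 0.504, 0.496, 0.504]
ft_force: [-0.4, -0.6, 0.8]
gripper_width: 0.074
clock: 21.22
ee_pos: [0.4812, 0.0038, 0.1405]
tcp_rot: [-0.119, 0.697, 0.119, 0.697]
ft_force: [0.6, 0.2, -0.7]
gripper_width: 0.0849
clock: 21.55
ee_pos: [0.4811, 0.0038, 0.1403]
tcp_rot: [0.003, 0.707, -0.004, 0.707]
ft_force: [0.5, -0.0, -0.4]
gripper_width: 0.0846
at [0.4811 0.0038 0.1403] jaw yaw -0.55 tilt [-1.    -0.001  0.   ] delta units [ 0.44 -0.07  1.13] t 21.55 F [ 0.5 -0.  -0.4] w 0.0846
at [0.4811 0.0038 0.1403] jaw yaw -0.55 tilt [-1.    -0.001  0.   ] delta units [ 1.91 -0.04  2.53] t 21.55 F [ 0.5 -0.  -0.4] w 0.0846
rect 286 [648.6   0. ] [67.6 51.7] 87.95 z [0.1366 0.1514 0.1561]
156 slope x,y,z [-0.0423 -0.0143  0.1519]
```

```bash
python3 -m creep '[{"dx":0.44,"dy":-0.07,"dz":0.3,"turn":0},{"dx":0,"dy":0,"dz":0.5,"turn":0},{"dx":0,"dy":0,"dz":0.3,"turn":0},{"dx":0,"dy":0,"dz":0.1,"turn":0},{"dx":0,"dy":0,"dz":0.1,"turn":0},{"dx":0,"dy":0,"dz":0.1,"turn":0}]'; python3 -c "
from h import *
to([.557,.0015,.127])";  python3 -m creep '[{"dx":0,"dy":0,"dz":0.12,"turn":0},{"dx":0,"dy":0,"dz":0.12,"turn":0},{"dx":0,"dy":0,"dz":0.12,"turn":0},{"dx":0,"dy":0,"dz":0.12,"turn":0},{"dx":0,"dy":0,"dz":0,"turn":0}]'; python3 chk.py .65 .13 .155
```

```text
clock: 22.1
ee_pos: [0.5228, 0.0012, 0.1272]
tcp_rot: [0.003, 0.707, -0.003, 0.707]
ft_force: [0.2, -0.1, -0.1]
gripper_width: 0.0852
at [0.5228 0.0012 0.1272] jaw yaw -0.43 tilt [-1.  0. -0.] delta units [0.01 0.02 1.14] t 22.1 F [ 0.2 -0.1 -0.1] w 0.0852
clock: 22.52
ee_pos: [0.538, 0.0013, 0.1271]
tcp_rot: [0.003, 0.707, -0.003, 0.707]
ft_force: [-0.6, -0.0, -0.5]
gripper_width: 0.0849
at [0.538  0.0013 0.1271] jaw yaw -0.44 tilt [-1.    -0.     0.001] delta units [1.47 0.03 0.63] t 22.52 F [-0.6 -0.  -0.5] w 0.0849
rect 361 [6.557e+02 4.000e-01] [66.9 61.2] 88.48 z [0.1353 0.1513 0.1565]
183 slope x,y,z [-0.0466  0.0246  0.1517]
```

```bash
python3 -m creep '[{"dx":0,"dy":0,"dz":0.12,"turn":0},{"dx":0,"dy":0,"dz":0.12,"turn":0},{"dx":0,"dy":0,"dz":0.12,"turn":0},{"dx":0,"dy":0,"dz":0.1,"turn":0},{"dx":0,"dy":0,"dz":0,"turn":0}]'; python3 chk.py .65 .13 .155;python3 -m creep '[{"dx":0,"dy":0,"dz":0.08,"turn":0},{"dx":0,"dy":0,"dz":0.08,"turn":0},{"dx":0,"dy":0,"dz":0,"turn":0}]'; python3 chk.py .658 .13 .153
```

```text
clock: 22.98
ee_pos: [0.552, 0.0012, 0.1271]
tcp_rot: [0.003, 0.707, -0.003, 0.707]
ft_force: [0.0, -0.5, -0.1]
gripper_width: 0.0853
at [0.552  0.0012 0.1271] jaw yaw -0.44 tilt [-1.    -0.     0.001] delta units [1.47 0.03 0.16] t 22.98 F [ 0.  -0.5 -0.1] w 0.0853
rect 448 [663.8   1.6] [66.4 72.3] 88.42 z [0.1345 0.1514 0.1568]
189 slope x,y,z [-0.0554 -0.0065  0.1523]
clock: 23.28
ee_pos: [0.5563, 0.0011, 0.1271]
tcp_rot: [0.003, 0.707, -0.003, 0.707]
ft_force: [-0.2, 0.3, -1.1]
gripper_width: 0.085
at [0.5563 0.0011 0.1271] jaw yaw -0.45 tilt [-1. -0.  0.] delta units [1.47 0.03 0.02] t 23.28 F [-0.2  0.3 -1.1] w 0.085
rect 472 [664.6   1.8] [67.3 79.7] 89.5 z [0.1358 0.1514 0.1554]
223 slope x,y,z [-0.0388 -0.0094  0.1517]
```

```bash
python3 -m creep '[{"dx":0,"dy":0,"dz":0.05,"turn":0},{"dx":0,"dy":0,"dz":0,"turn":0}]'; python3 -m creep '[{"dx":0,"dy":0,"dz":-0.1,"turn":0},{"dx":0,"dy":0,"dz":-0.3,"turn":0},{"dx":0,"dy":0,"dz":0,"turn":0}]'; python3 chk.py .658 .13 .150
```

```text
clock: 23.5
ee_pos: [0.5575, 0.0011, 0.127]
tcp_rot: [0.003, 0.707, -0.003, 0.707]
ft_force: [-0.9, -0.9, -0.4]
gripper_width: 0.0851
clock: 23.75
ee_pos: [0.5439, 0.001, 0.127]
tcp_rot: [0.003, 0.707, -0.003, 0.707]
ft_force: [0.6, -0.7, -0.6]
gripper_width: 0.0849
at [0.5439 0.001  0.127 ] jaw yaw -0.49 tilt [-1.     0.001 -0.001] delta units [1.47 0.04 0.44] t 23.75 F [ 0.6 -0.7 -0.6] w 0.0849
rect 469 [665.7   1.4] [78.3 68.9] 0.78 z [0.1355 0.1497 0.155 ]
226 slope x,y,z [0.0087 0.0045 0.1497]
```

Red has dropped home as well: lid at 0.150 and flat. I'll withdraw and verify.

```bash
python3 -m creep '[{"dx":0,"dy":0,"dz":-0.8,"turn":0},{"dx":0,"dy":0,"dz":-1,"turn":0},{"dx":-0.3,"dy":0,"dz":-0.6,"turn":0},{"dx":-0.8,"dy":0,"dz":0,"turn":0},{"dx":-0.8,"dy":0,"dz":0,"turn":0},{"dx":0,"dy":0,"dz":0,"turn":0},{"dx":0,"dy":0,"dz":0,"turn":0},{"dx":0,"dy":0,"dz":0,"turn":0}]'; python3 chk.py .659 .13 .150; python3 - <<'E'
from h import *
f=np.load("sceneL.npz");P=f["P"];x,y,z=P[...,0],P[...,1],P[...,2]
for n,a,b in(("grey",.02,.05),("blue",.075,.10),("red",.122,.145)):
    t=P[(z>a)&(z<b)&(abs(x-.66)<.07)&(abs(y)<.06)];print(n,len(t),"xmax",np.percentile(t[:,0],98).round(4),"y",np.percentile(t[:,1],[2,98]).round(4))
P0=np.load("scene.npz")["P"]
for n,c,zz in(("jar",None,0),):pass
d=cv2.absdiff(f["i"],np.load("scene.npz")["i"])
i,Pt,dt=snap("top");A=np.load("top.npz");D=Pt[...,2]-A["P"][...,2]
N,L,st,ce=cv2.connectedComponentsWithStats(((abs(D)>.012)&(dt>0)&(A["d"]>0)).astype(np.uint8))
for k in range(1,N):
    if st[k,4]>40: print("changed",st[k],Pt[L==k][:,:3].mean(0).round(3))
cv2.imwrite("pics/end.png",np.hstack([cv2.resize(f["i"][130:230,190:320,::-1],(624,480),interpolation=cv2.INTER_CUBIC)]))
E
```

```text
clock: 24.47
ee_pos: [0.4732, 0.002, 0.1838]
tcp_rot: [0.003, 0.707, -0.002, 0.707]
ft_force: [-0.2, 0.2, -0.9]
gripper_width: 0.085
at [0.4732 0.002  0.1838] jaw yaw -0.43 tilt [-1.     0.001 -0.   ] delta units [3.36 0.02 2.79] t 24.47 F [-0.2  0.2 -0.9] w 0.085
rect 474 [665.1   1.5] [79.1 67.3] 0.09 z [0.1359 0.1499 0.1549]
221 slope x,y,z [ 0.0022 -0.0017  0.15  ]
grey 126 xmax 0.7055 y [-0.0241  0.034 ]
blue 110 xmax 0.705 y [-0.0265  0.0352]
red 113 xmax 0.7044 y [-0.0261  0.0351]
changed [241 182  21  13 255] [0.624 0.002 0.143]
changed [341 204  24  30 586] [ 0.539 -0.352  0.   ]
changed [144 207  25  29 569] [0.53  0.334 0.   ]
changed [ 181  208   92  176 7525] [0.34  0.035 0.63 ]
changed [  0 304  44  33 844] [ 0.191  0.79  -0.003]
changed [   0  341   70   43 1481] [0.039 0.757 0.001]
changed [236 370  27  14 203] [0.068 0.011 0.188]
```

View pics/end.png

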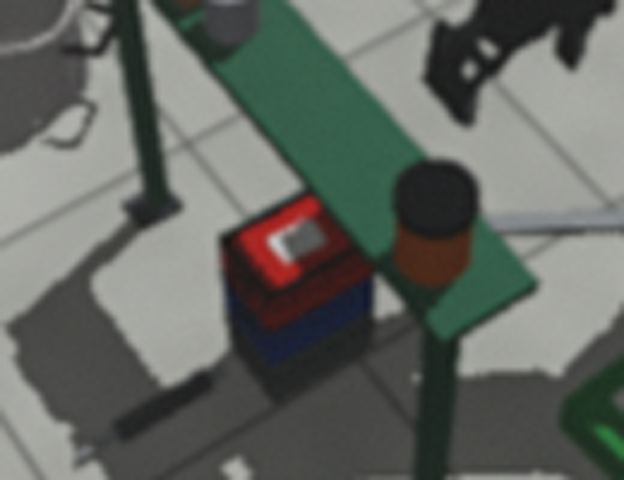

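The picture shows one square red/blue/grey column at about (300,300), with the punch still at (160,405). Lid heights, slopes and faces agree to about 1 mm, and the top view shows no change other than the moved cases and the arm.

```bash
python3 -c "
from workcell import sign_off
print(sign_off())"
```

```text
the job is handed in; nothing more can be done
None
```

The blue case and then the red case are stacked on the grey case, and I handed the job in at about 24.5 s of the 64 s allowed.

**Method:** The tool stays vertical, so the gripper could not reach over the grey case without hitting the board. I gripped each case by its front end and rested it on the front rim with its rear end in the pocket. I then pushed it back with the outside of an open finger until the front dropped in. Each front fell about 4 mm once I backed the finger off.

**Last checks:**
- **Fit:** The red lid was at 0.150 m and level, and the blue lid at 0.108 m when last measured. Both are the heights expected with the feet fully home.
- **Alignment:** The faces of all three cases line up to about 1–2 mm.
- **Grey case and bench:** The grey case had not moved. The top view showed no height change over 12 mm except the moved cases and the arm, so a small sideways nudge could escape it.
- **Forces:** The highest force I read at the wrist was about 8 N, with readings only at the end of each move. I saw no sign of shelf contact, though the gripper body passed within a few millimetres of its front edge.

**Disagreements:** While blue was being pushed, its lid still sloped after its position looked centred; it levelled when I withdrew the finger. Single slope readings also scattered by about 0.02, and repeat readings settled near zero.

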